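# Gauge the seal blank in the bench caliper

### The job

Stand the thick round seal blank upright on the bed of the bench caliper, in the middle between the two jaws. Then slide the moving jaw shut by its black post until the blank is held against the fixed jaw and the sprung pad is pushed in about half of its travel, and leave it so.

Things in the scene. Friction and masses are not known exactly. Their poses are not given: they have to be found in the camera images.
- blank: thick round seal blank: plain wooden cylinder, 42 mm in diameter, 75 mm tall, about 80 g, standing upright; origin at the centre of its underside, z up its axis. Near it stand a thin round blank (24 mm) and a square one (40 mm), equally tall, of the same wood: not wanted.
- caliper: bench caliper fixed to the table; dark steel bed 160 (x) by 300 mm (y), flat top 14 mm above the table. Origin on the table under the bed's centre, z up. Jaws slide along y: fixed jaw's face at y=-100 mm, looking to +y; the moving jaw shuts towards -y. Jaw faces 50 mm wide about x=0, jaws 40 mm tall above the bed. A rail at x=55 to 77 mm stands 20 mm above the bed, full length.
- grip (a point): black post on the moving jaw, 24 (caliper x) by 20 mm (y), 54 to 96 mm above the table; point on its axis at 80 mm, at caliper x=0, y=+118 mm fully open, up to 30 mm less at start. It slides 125 mm towards -y, 7 N friction, stays where left. The pad's face, when out, is 88 mm from it towards the fixed jaw; the 40 mm tall carriage below reaches 43 mm that way.
- pad (a joint): how far the moving jaw's sprung pad is pushed in (m): 0 = fully out, 0.026 = fully in at its stop; a soft spring (0.2 N per mm) pushes it out towards the fixed jaw. The pad is a steel plate 50 mm wide, 10 mm thick, on a brass stem in front of the carriage.
Things that resemble listed ones, but are neither listed nor needed, are in the scene too. What is shaped like the blank but blue or yellow is not meant.

How it is judged:
By the outcome, as a careful person would: the job done as asked, in the order asked, and still so for the second after the job is handed in, with the robot touching nothing.
It also fails if it takes over 61 s, if anything falls off the work surface, if the arm or the gripper's body presses on something with over 40 N, if the wrist force passes 120 N, or if a joint passes its speed limit or range.

### The arm

A 6-joint arm with a two-finger parallel gripper is mounted at the origin on the work surface. World frame = base frame: x ahead of the robot, y to its left, z up, the work surface at z = 0. Lengths are in m, angles in rad, forces in N, time in s.
With the tool pointing down it reaches from about 0.325 to 0.775 m from the base axis. Payload 9.3 kg.
Tool frame: the origin (TCP) lies on the centre line of the jaws, within the pads' length; the fingertips stand 11 mm ahead of it and the grasp point (between the pads) lies 8 mm behind it; z points along the fingers, y is the line along which they close (so a half turn about z gives the same grasp; the last joint's range is limited). The gripper opens to 85 mm and grips with 20 to 120 N. Pads are 22 mm wide; open, the fingers measure 114 mm over their backs; the gripper's body (76 mm by 85 mm) begins 54 mm behind the grasp point. The pads swing forward as they close: fully open they stand 13 mm farther back than shut.
Start: joints at [1.191, 0.259, 0.021, 1.334, 0, 1.418], TCP at [0.124, 0.536, 0.22] pointing down, gripper open.
Joint ranges: [-3.04, 3.04], [-0.91, 1.82], [-1.04, 1.36], [-1.92, 1.95], [-1.52, 1.45], [-3.14, 3.14]. Speed limits (rad/s): [2.22, 2.22, 2.79, 3.14, 3.14, 3.14].

### API

Orientations are given as a unit quaternion [w, x, y, z].
In Python, from station import arm, vision gives the robot as it stands.
- The arm moves only by the tool jog_arm, never from a script. Its argument "targets" is a list that holds one entry, the list of rows, each a list of 6 numbers: the shift along the tool's x, y, z in cm, then the turn, a rotation vector about the tool's x, y, z in rad. In form: [[[x, y, z, wx, wy, wz], ...]]. A call has 1 to 12 rows; each row is the pose to reach, as a shift and turn from the pose commanded when the call began, along the tool's axes at that moment; what a row does not reach only later rows make up. A row lasts 1/12 s, in which the tool goes at most 41.7 mm and 7.16 degrees, less where a joint would pass 70% of its speed; a pose out of reach is approached as far as the arm can. A call with a gripper value outside its range is refused whole. "fingers" is the opening, from 0 (shut) to 1 (fully open), set as the call begins (left out, the last holds). The fingers move at their own pace and stop on an object; "squeeze" is the grip in N (left out, the last holds). Time passes only in rows, so rows that repeat a pose let the fingers close. It gives the time, the measured TCP pose, the force, the opening and the grip force at its end, in the units of the state.
- arm.read_state(): the state, without advancing time (a new reading comes with each control period).
- vision.capture(name): name is "scene" or "top" or "wrist"; returns the picture (400x640x3 uint8, red, green, blue); there is no depth.
- vision.camera_info(name): a dict with "camera_matrix" (3x3 intrinsics, pixels), "eye" and "orientation" of the camera in the world; the wrist camera has in their place "T_tool_cam" (4x4, takes a point from camera to tool coordinates, whose origin is the TCP and whose axes are the flange's). Camera axes: x right, y down, z forward; pixel columns grow to the right and rows downward; lengths in m; the calibration is good to about 2 mm. A picture is of the moment at which its call begins: read the wrist's pose just before it. camera_info takes no time and is no camera call.
- arm.finish_job(): hands the job in; it is judged then, once.
The state is a dict: "t": time; "qpos": joint angles; "dq": joint speeds; "joint_torque": joint torques, N m; "tool_pos": TCP position; "orientation": TCP orientation; "force": force on the tool from outside, world axes, zero at the start; "moment": the same for the moment, N m; "opening": finger opening in m; "grip_force": force on a finger pad.
Only numpy, scipy, OpenCV 4.12 (cv2) and the standard library are available. Lean on these libraries where they do the work, as an engineer would, in place of code of your own. Each camera call takes 0.05 s, during which the arm holds its last target. There are 200 camera calls.

## Working session

There is one attempt and no reset: what is moved stays moved. The work goes in short steps, Python scripts to look and compute and a tool call to move; the robot and the scene stay as the last step left them, time stands still between calls to the robot, and variables do not carry over. Pictures are saved under pics/ and viewed, at most 10 in all, crops included, and the job is handed in when it is done.

Besides the shell and the picture viewer there is one more tool, called by a JSON object that holds its "fn" and its "kwargs", one argument or row to a line. jog_arm: Moves the arm, as the interface text tells. Its arguments: {"type":"object","properties":{"targets":{"type":"array"},"fingers":{"type":"number"},"squeeze":{"type":"number"}},"required":["targets"]}

```bash
mkdir -p pics
cat > h.py <<'E'
import numpy as np, cv2
from scipy.spatial.transform import Rotation as R
from station import arm, vision
def q2R(q): return R.from_quat([q[1],q[2],q[3],q[0]]).as_matrix()
def cam(name, s=None):
    i=vision.camera_info(name); K=np.array(i["camera_matrix"])
    if name=="wrist":
        T=np.array(i["T_tool_cam"]); Rt=q2R(s["orientation"])
        return K, Rt@T[:3,3]+np.array(s["tool_pos"]), Rt@T[:3,:3]
    o=np.array(i["orientation"]); 
    return K, np.array(i["eye"]), (q2R(o) if o.size==4 else o.reshape(3,3))
def ray(c,u,v,z):
    K,e,Rm=c; d=Rm@np.linalg.inv(K)@np.array([u,v,1.]); return e+d*(z-e[2])/d[2]
def proj(c,p):
    K,e,Rm=c; x=K@(Rm.T@(np.array(p)-e)); return x[:2]/x[2]
def snap(name,fn):
    s=arm.read_state(); im=vision.capture(name); cv2.imwrite("pics/"+fn,im[:,:,::-1]); return s,im
E
python3 - <<'E'
from h import *
for n in("top","scene"):
    s,im=snap(n,n+"0.png"); print(n,cam(n))
print(s["tool_pos"],s["orientation"],s["t"],vision.camera_info("wrist"))
E
```

```text
top (array([[493.92917581,   0.        , 317.71183249],
       [  0.        , 493.92917581, 200.73155179],
       [  0.        ,   0.        ,   1.        ]]), array([0.39880556, 0.06926027, 1.11076445]), array([[ 2.54998349e-02, -9.94617615e-01,  1.00426878e-01],
       [-9.99670026e-01, -2.56820299e-02, -5.21560453e-04],
       [ 3.09791929e-03, -1.00380440e-01, -9.94944305e-01]]))
scene (array([[411.60032405,   0.        , 322.23858998],
       [  0.        , 411.60032405, 196.77409591],
       [  0.        ,   0.        ,   1.        ]]), array([ 0.9634292 , -0.07453446,  0.56182459]), array([[ 0.31992403,  0.66345294, -0.6763718 ],
       [ 0.94737887, -0.21569465,  0.23653561],
       [ 0.01104047, -0.71645378, -0.6975472 ]]))
[0.12355381 0.53562786 0.21927459] [-1.80134300e-04  1.13160232e-01  9.93576523e-01 -6.50542461e-04] 0.05 {'camera_matrix': array([[340.42023445,   0.        , 314.41702254],
       [  0.        , 340.42023445, 197.00212416],
       [  0.        ,   0.        ,   1.        ]]), 'T_tool_cam': array([[ 1.03947305e-03, -9.55103487e-01, -2.96270566e-01,
         7.61685787e-02],
       [ 9.99999346e-01,  1.13421892e-03, -1.47919094e-04,
         1.15128046e-03],
       [ 4.77313723e-04, -2.96270218e-01,  9.55104041e-01,
        -1.53863220e-01],
       [ 0.00000000e+00,  0.00000000e+00,  0.00000000e+00,
         1.00000000e+00]])}
```

View pics/top0.png

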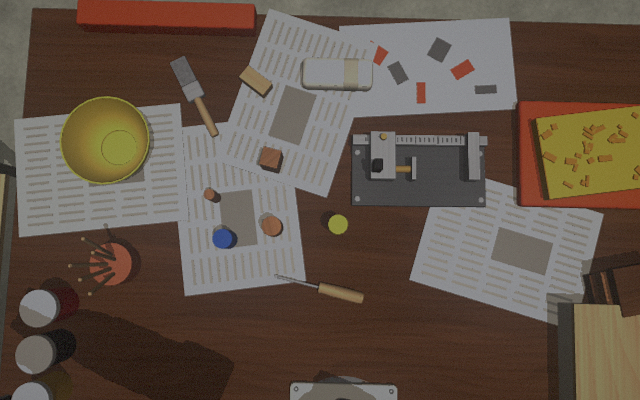

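View pics/scene0.png

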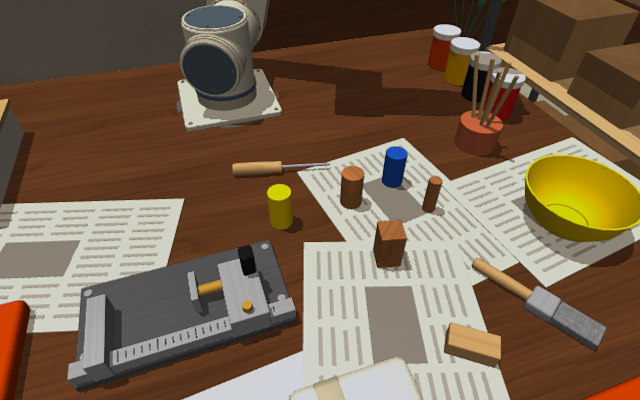

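Thick round candidates in the top view: brown round (272,226), which I choose; thin round (209,194); square (270,158); blue (223,239) and yellow (338,224). The caliper's post is at about (377,165), its pad at about (415,167) and its fixed jaw at about (472,157).

Run:
```python
from h import *
c=cam("top"); im=cv2.imread("pics/top0.png")
a=cv2.resize(im[125:215,340:500],None,fx=5,fy=5,interpolation=cv2.INTER_CUBIC); b=cv2.resize(im[205:250,245:300],None,fx=5,fy=5)
cv2.imwrite("pics/crop.png",np.vstack([a[:,:],cv2.copyMakeBorder(b,0,0,0,a.shape[1]-b.shape[1],cv2.BORDER_CONSTANT)])[:600])
hsv=cv2.cvtColor(im,cv2.COLOR_BGR2HSV)
sub=hsv[205:250,245:300]; print(sub[21,27], sub[5,5],sub[30,27])
m=((sub[...,0]<15)&(sub[...,1]>90)).astype('u1')
for k in cv2.findContours(m,0,2)[0]:
    if cv2.contourArea(k)>60: print(cv2.minEnclosingCircle(k),cv2.boundingRect(k))
for z in(0.0375,0.075): print(ray(c,272,226,z))
v=hsv[125:215,340:500]
m=((v[...,1]<70)&(v[...,2]<110)).astype('u1')
for k in cv2.findContours(m,0,2)[0]:
    if cv2.contourArea(k)>1000: print(cv2.minAreaRect(k))
```

```text
[ 11 120 136] [ 18  29 113] [ 10 113  99]
((26.299999237060547, 20.700000762939453), 10.068863868713379) (17, 11, 20, 20)
[0.44942819 0.16654975 0.0375    ]
[0.44765943 0.16315045 0.075     ]
((76.79739379882812, 44.64513397216797), (139.0026397705078, 76.0125732421875), 1.569354772567749)
```

View pics/crop.png

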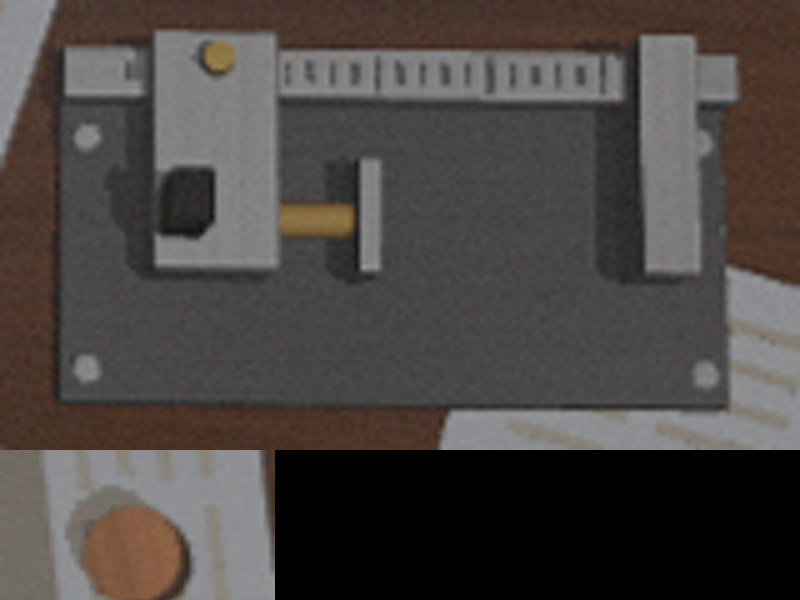

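The crop confirms a round, plain-wood top about 20 px (42 mm) across, so it is the thick blank. The caliper's bolts, bed edge, pad and jaw are clear.

Run:
```python
from h import *
c=cam("top")
f=lambda x,y,z: np.round(ray(c,340+x/5-.4,125+y/5-.4,z),4)
b=[f(*p,.014) for p in((87,137),(87,368),(705,375),(703,143))]; print("bolts",b,np.mean(b,0))
print("edge",f(60,402,.014),f(728,407,.014))
print("jaw",f(640,37,.054),f(645,272,.054))
print("pad",f(381,160,.054),f(380,270,.054))
print("carr",f(153,31,.054),f(153,268,.054),f(278,31,.054),f(278,268,.054))
print("post top",f(165,168,.096),f(208,168,.096),f(200,232,.096))
print("blank",ray(c,271.3,225.7,.075))
s=arm.read_state(); Rt=q2R(s["orientation"]); print(Rt, s["tool_pos"])
print(Rt.T@(np.array([.448,.163,.22])-s["tool_pos"])*100)
```

```text
bolts [array([ 0.6222, -0.0171,  0.014 ]), array([ 0.5175, -0.0189,  0.014 ]), array([ 0.5214, -0.2951,  0.014 ]), array([ 0.6267, -0.295 ,  0.014 ])] [ 0.57195  -0.156525  0.014   ]
edge [ 0.5019 -0.0071  0.014 ] [ 0.5073 -0.3053  0.014 ]
jaw [ 0.6647 -0.2546  0.054 ] [ 0.5611 -0.2562  0.054 ]
pad [ 0.6072 -0.1417  0.054 ] [ 0.559  -0.1416  0.054 ]
carr [ 0.6618 -0.0419  0.054 ] [ 0.5573 -0.0434  0.054 ] [ 0.6632 -0.0965  0.054 ] [ 0.5587 -0.0975  0.054 ]
post top [ 0.5932 -0.0433  0.096 ] [ 0.5937 -0.0613  0.096 ] [ 0.5666 -0.0583  0.096 ]
blank [0.44825029 0.16463886 0.075     ]
[[-9.74393799e-01  2.24847807e-01 -4.34119241e-04]
 [ 2.24848157e-01  9.74393199e-01 -1.09587912e-03]
 [ 1.76596819e-04 -1.16542873e-03 -9.99999305e-01]] [0.12357717 0.53567629 0.21933527]
[-3.99911057e+01 -2.90188253e+01 -3.97160357e-02]
```

{"fn": "jog_arm", "kwargs": {
  "targets": [
    [[-40, -29, 0, 0, 0, 1.33], [-40, -29, 0, 0, 0, 1.33], [-40, -29, 0, 0, 0, 1.33], [-40, -29, 0, 0, 0, 1.33], [-40, -29, 0, 0, 0, 1.33], [-40, -29, 0, 0, 0, 1.33], [-40, -29, 0, 0, 0, 1.33], [-40, -29, 0, 0, 0, 1.33], [-40, -29, 0, 0, 0, 1.33], [-40, -29, 0, 0, 0, 1.33], [-40, -29, 0, 0, 0, 1.33], [-40, -29, 0, 0, 0, 1.33]]
  ],
  "fingers": 1,
  "squeeze": 30
}}

```text
t: 1.1
tool_pos: [0.4494, 0.1611, 0.2197]
orientation: [0.0, 0.704, 0.71, -0.0]
force: [0.9, 1.7, -0.0]
opening: 0.0858
grip_force: 0.0
```

{"fn": "jog_arm", "kwargs": {
  "targets": [
    [[0, 0, 0, 0, 0, 0], [0, 0, 0, 0, 0, 0], [0, 0, 0, 0, 0, 0]]
  ]
}}

```text
t: 1.35
tool_pos: [0.4479, 0.1633, 0.2195]
orientation: [-0.0, 0.702, 0.712, -0.0]
force: [0.2, -0.2, 0.1]
opening: 0.0853
grip_force: 0.0
```

Run:
```python
from h import *
s,im=snap("wrist","w1.png"); print(s["t"],s["tool_pos"],q2R(s["orientation"]),s["qpos"],s["force"])
c=cam("wrist",s); print(proj(c,[.448,.164,.075]),proj(c,[.448,.164,0]))
```

```text
1.35 [0.44785615 0.1633355  0.21953309] [[-1.32922221e-02  9.99911069e-01 -1.08171232e-03]
 [ 9.99911652e-01  1.32922974e-02  6.24995568e-05]
 [ 7.68724406e-05 -1.08078600e-03 -9.99999413e-01]] [ 1.73273197e-01  1.34332161e-01 -1.39725414e-01  1.29779349e+00
  2.48058938e-04  1.73077674e+00] [ 0.22003886 -0.23599036  0.0751518 ]
[314.94209748 179.61356186] [314.89904395 162.94352006]
```

View pics/w1.png

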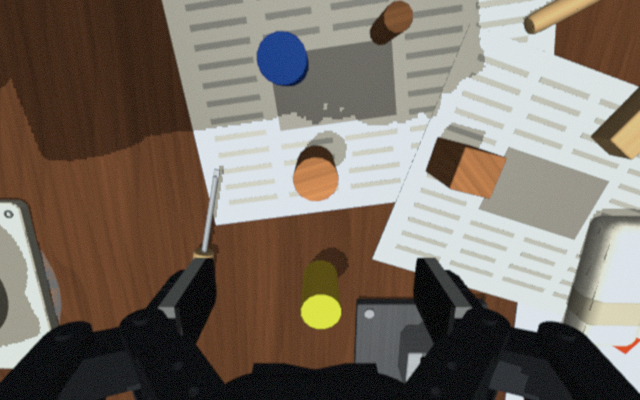

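The wrist view shows the blank's top at (316,179), where I predicted it. Now I descend and grip.

{"fn": "jog_arm", "kwargs": {
  "targets": [
    [[0.1, 0, 4, 0, 0, 0], [0.1, 0, 8, 0, 0, 0], [0.1, 0, 11, 0, 0, 0], [0.1, 0, 14, 0, 0, 0], [0.1, 0, 16, 0, 0, 0], [0.1, 0, 17.2, 0, 0, 0], [0.1, 0, 17.2, 0, 0, 0], [0.1, 0, 17.2, 0, 0, 0]]
  ]
}}

```text
t: 2.07
tool_pos: [0.4473, 0.1654, 0.048]
orientation: [-0.0, 0.701, 0.713, -0.0]
force: [0.3, 0.7, 1.4]
opening: 0.0854
grip_force: 0.0
```

{"fn": "jog_arm", "kwargs": {
  "targets": [
    [[0, 0, 0, 0, 0, 0], [0, 0, 0, 0, 0, 0], [0, 0, 0, 0, 0, 0], [0, 0, 0, 0, 0, 0], [0, 0, 0, 0, 0, 0], [0, 0, 0, 0, 0, 0], [0, 0, 0, 0, 0, 0], [0, 0, 0, 0, 0, 0]]
  ],
  "fingers": 0,
  "squeeze": 30
}}

```text
t: 2.73
tool_pos: [0.4487, 0.1646, 0.0489]
orientation: [0.0, 0.702, 0.712, 0.001]
force: [-2.6, 0.8, 7.7]
opening: 0.0407
grip_force: 29.4
```

{"fn": "jog_arm", "kwargs": {
  "targets": [
    [[0, 0, -3, 0, 0, 0], [0, 0, -6, 0, 0, 0], [0, 0, -9, 0, 0, 0], [0, 0, -12, 0, 0, 0], [0, 0, -12, 0, 0, 0]]
  ]
}}

```text
t: 3.15
tool_pos: [0.4505, 0.1648, 0.1735]
orientation: [0.002, 0.702, 0.712, 0.003]
force: [-0.2, -0.2, -0.6]
opening: 0.0407
grip_force: 31.0
```

{"fn": "jog_arm", "kwargs": {
  "targets": [
    [[-3, 1.1, 0, 0, 0, 0], [-6.5, 2.3, 0, 0, 0, 0], [-10, 3.6, 0, 0, 0, 0], [-13.5, 4.9, 0, 0, 0, 0], [-17, 6.1, 0, 0, 0, 0], [-20.5, 7.4, 0, 0, 0, 0], [-24, 8.6, 0, 0, 0, 0], [-27.5, 9.9, 0, 0, 0, 0], [-31, 11.2, 0, 0, 0, 0], [-34, 12.2, 0, 0, 0, 0], [-36.4, 13.1, 0, 0, 0, 0], [-36.4, 13.1, 0, 0, 0, 0]]
  ]
}}

```text
t: 4.15
tool_pos: [0.5853, -0.2023, 0.1667]
orientation: [0.0, 0.704, 0.711, -0.0]
force: [-1.0, -0.4, -0.9]
opening: 0.0407
grip_force: 31.1
```

{"fn": "jog_arm", "kwargs": {
  "targets": [
    [[0, 0, 0, 0, 0, 0], [0, 0, 0, 0, 0, 0], [0, 0, 0, 0, 0, 0]]
  ]
}}

```text
t: 4.4
tool_pos: [0.5839, -0.1967, 0.168]
orientation: [-0.0, 0.702, 0.712, 0.0]
force: [-0.5, -0.2, -0.2]
opening: 0.0406
grip_force: 31.0
```

Run:
```python
from h import *
s,im=snap("wrist","w2.png"); s2,t=snap("scene","s2.png")
cv2.imwrite("pics/both.png",cv2.resize(np.vstack([im,t]),(480,600))[:,:,::-1])
print(s["tool_pos"],s["qpos"],s["force"],s["opening"])
c=cam("wrist",s)
print("postpred",proj(c,[.583,-.0535,.096]),"jaw",proj(c,[.585,-.256,.054]),proj(c,[.585,-.1415,.054]))
```

```text
[ 0.5839233  -0.19670612  0.16799349] [-4.61114852e-01  3.89508496e-01  8.20781941e-02  1.26364664e+00
  1.73978784e-04  1.09489271e+00] [-0.53291717 -0.17340656 -0.22872106] 0.040583123316104155
postpred [317.08686215 -29.30088866] jaw [314.79518368 255.20831881] [317.19658969 120.79309691]
```

View pics/both.png

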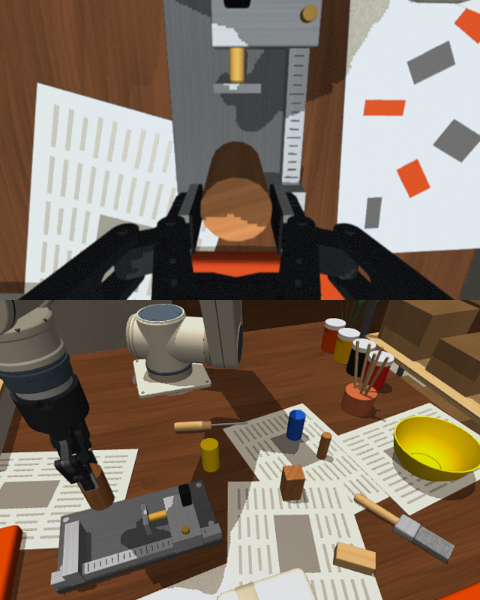

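The wrist view shows the blank held upright at (316,265 full-frame), with the pad straight ahead at (316,120). In the scene view it hangs over the bed between the jaws.

{"fn": "jog_arm", "kwargs": {
  "targets": [
    [[-0.2, 0.1, 3, 0, 0, 0], [-0.2, 0.1, 6, 0, 0, 0], [-0.2, 0.1, 8, 0, 0, 0], [-0.2, 0.1, 9, 0, 0, 0], [-0.2, 0.1, 9.7, 0, 0, 0], [-0.2, 0.1, 10.2, 0, 0, 0], [-0.2, 0.1, 10.2, 0, 0, 0], [-0.2, 0.1, 10.2, 0, 0, 0]]
  ]
}}

```text
t: 5.17
tool_pos: [0.5858, -0.1998, 0.0669]
orientation: [0.001, 0.702, 0.712, 0.0]
force: [-0.1, 0.3, -0.3]
opening: 0.0405
grip_force: 31.1
```

{"fn": "jog_arm", "kwargs": {
  "targets": [
    [[0, 0, 0.1, 0, 0, 0], [0, 0, 0.2, 0, 0, 0], [0, 0, 0.2, 0, 0, 0]]
  ]
}}

```text
t: 5.42
tool_pos: [0.5855, -0.1999, 0.0643]
orientation: [0.0, 0.702, 0.712, 0.0]
force: [0.2, -0.4, -0.9]
opening: 0.0403
grip_force: 31.0
```

{"fn": "jog_arm", "kwargs": {
  "targets": [
    [[0, 0, 0.1, 0, 0, 0], [0, 0, 0.2, 0, 0, 0], [0, 0, 0.2, 0, 0, 0], [0, 0, 0.2, 0, 0, 0]]
  ]
}}

```text
t: 5.75
tool_pos: [0.5855, -0.2, 0.0629]
orientation: [0.001, 0.702, 0.712, 0.0]
force: [-2.4, 0.7, 7.6]
opening: 0.0408
grip_force: 31.8
```

{"fn": "jog_arm", "kwargs": {
  "targets": [
    [[0, 0, 0, 0, 0, 0], [0, 0, 0, 0, 0, 0], [0, 0, 0, 0, 0, 0], [0, 0, 0, 0, 0, 0], [0, 0, 0, 0, 0, 0], [0, 0, 0, 0, 0, 0], [0, 0, 0, 0, 0, 0]]
  ],
  "fingers": 1
}}

```text
t: 6.33
tool_pos: [0.5853, -0.1997, 0.0618]
orientation: [-0.0, 0.702, 0.712, -0.0]
force: [-0.4, 0.7, 0.7]
opening: 0.0856
grip_force: 0.0
```

{"fn": "jog_arm", "kwargs": {
  "targets": [
    [[0, 0, -1, 0, 0, 0], [0, 0, -3, 0, 0, 0], [0, 0, -6, 0, 0, 0], [0, 0, -9, 0, 0, 0], [0, 0, -12, 0, 0, 0], [0, 0, -14, 0, 0, 0], [0, 0, -14, 0, 0, 0], [0, 0, -14, 0, 0, 0], [0, 0, -14, 0, 0, 0]]
  ]
}}

```text
t: 7.08
tool_pos: [0.585, -0.1996, 0.2015]
orientation: [-0.0, 0.702, 0.712, -0.0]
force: [-0.5, -0.3, -0.5]
opening: 0.0855
grip_force: 0.0
```

Run:
```python
from h import *
s,im=snap("wrist","w3.png"); print(s["t"],s["tool_pos"],s["opening"])
c=cam("wrist",s); Rt=q2R(s["orientation"])
hsv=cv2.cvtColor(im,cv2.COLOR_RGB2HSV)
print("padpred",proj(c,[.583,-.1415,.054]),"post",proj(c,[.583,-.0535,.096]),"blank",proj(c,[.5855,-.2,.089]))
m=(hsv[...,2]<25).astype('u1'); m[200:]=0
for k in cv2.findContours(m,0,2)[0]:
    if cv2.contourArea(k)>100: print("dark",cv2.boundingRect(k))
print(Rt.T@(np.array([.583,-.0535,.09])-s["tool_pos"])*100)
```

```text
7.0833 [ 0.58501184 -0.19957221  0.20145394] 0.08546296164880864
padpred [313.39270445 114.14526645] post [315.05785791 -17.28760284] blank [315.30512238 190.70337496]
dark (299, 0, 32, 16)
[1.46051627e+01 1.04273781e-02 1.11499006e+01]
```

View pics/w3.png

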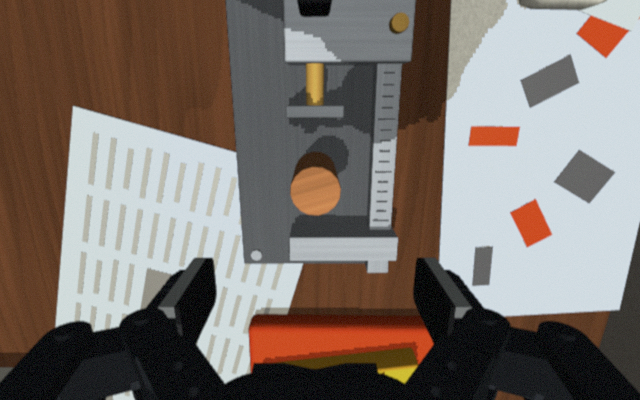

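The blank stands at (315,190), midway between the pad (row ~112) and the fixed jaw (row ~240). The post is at the top edge, about (315,8). Next I go over the post with the fingers partly open, to stay clear of the brass knob at (400,22).

{"fn": "jog_arm", "kwargs": {
  "targets": [
    [[3, 0, 0, 0, 0, 0], [6, 0, 0, 0, 0, 0], [9, 0, 0, 0, 0, 0], [12, 0, 0, 0, 0, 0], [14.6, 0, 0, 0, 0, 0], [14.6, 0, 0, 0, 0, 0], [14.6, 0, 0, 0, 0, 0], [14.6, 0, 0, 0, 0, 0]]
  ],
  "fingers": 0.65
}}

```text
t: 7.8
tool_pos: [0.5831, -0.0539, 0.2011]
orientation: [-0.0, 0.702, 0.712, -0.0]
force: [-0.2, -0.1, 0.5]
opening: 0.0555
grip_force: 0.0
```

Run:
```python
from h import *
s,im=snap("wrist","w4.png"); print(s["t"],s["tool_pos"],s["opening"])
c=cam("wrist",s); print(proj(c,[.583,-.0535,.096]))
g=im[100:300,230:400].max(2); 
m=(g<25).astype('u1'); m[130:]=0
for k in cv2.findContours(m,0,2)[0]:
    if cv2.contourArea(k)>100:
        x,y,w,h=cv2.boundingRect(k); x+=230;y+=100; print((x,y,w,h)); print([np.round(ray(c,u,v,.096),4) for u,v in((x,y+h),(x+w,y+h),(x,y),(x+w,y))])
```

```text
7.8 [ 0.5830537  -0.05390014  0.20109655] 0.055478439820337
[314.75354733 192.2399569 ]
(301, 174, 27, 11)
[array([ 0.5721, -0.0477,  0.096 ]), array([ 0.5933, -0.0474,  0.096 ]), array([ 0.572 , -0.0388,  0.096 ]), array([ 0.5931, -0.0385,  0.096 ])]
```

View pics/w4.png

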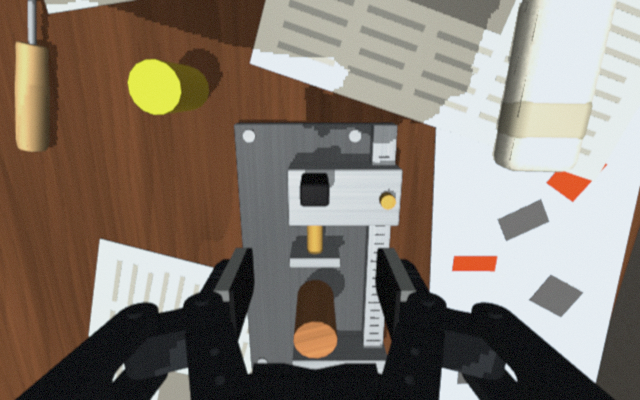

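The post top is centred near (315,192), matching the prediction, and the fingers straddle it. Descend and grip.

{"fn": "jog_arm", "kwargs": {
  "targets": [
    [[0, 0, 3, 0, 0, 0], [0, 0, 6, 0, 0, 0], [0, 0, 9, 0, 0, 0], [0, 0, 11, 0, 0, 0], [0, 0, 12, 0, 0, 0], [0, 0, 12.5, 0, 0, 0], [0, 0, 12.5, 0, 0, 0], [0, 0, 12.5, 0, 0, 0]]
  ]
}}

```text
t: 8.52
tool_pos: [0.5839, -0.0543, 0.0778]
orientation: [0.001, 0.702, 0.712, 0.0]
force: [0.1, -0.0, 0.0]
opening: 0.0558
grip_force: 0.0
```

{"fn": "jog_arm", "kwargs": {
  "targets": [
    [[0, 0, 0, 0, 0, 0], [0, 0, 0, 0, 0, 0], [0, 0, 0, 0, 0, 0], [0, 0, 0, 0, 0, 0], [0, 0, 0, 0, 0, 0], [0, 0, 0, 0, 0, 0], [0, 0, 0, 0, 0, 0], [0, 0, 0, 0, 0, 0]]
  ],
  "fingers": 0,
  "squeeze": 60
}}

```text
t: 9.18
tool_pos: [0.5828, -0.0539, 0.0783]
orientation: [0.0, 0.702, 0.712, -0.0]
force: [-6.1, -0.2, 8.4]
opening: 0.0218
grip_force: 58.9
```

{"fn": "jog_arm", "kwargs": {
  "targets": [
    [[-0.6, 0, 0, 0, 0, 0], [-1.4, 0, 0, 0, 0, 0], [-2.2, 0, 0, 0, 0, 0], [-2.8, 0, 0, 0, 0, 0], [-3.2, 0, 0, 0, 0, 0], [-3.5, 0, 0, 0, 0, 0], [-3.8, 0, 0, 0, 0, 0], [-4.1, 0, 0, 0, 0, 0], [-4.4, 0, 0, 0, 0, 0], [-4.7, 0, 0, 0, 0, 0], [-5, 0, 0, 0, 0, 0], [-5.3, 0, 0, 0, 0, 0]]
  ]
}}

```text
t: 10.18
tool_pos: [0.5836, -0.1053, 0.0782]
orientation: [-0.001, 0.702, 0.712, 0.001]
force: [-4.0, 7.9, 9.9]
opening: 0.0219
grip_force: 59.0
```

{"fn": "jog_arm", "kwargs": {
  "targets": [
    [[-0.3, 0, 0, 0, 0, 0], [-0.6, 0, 0, 0, 0, 0], [-0.9, 0, 0, 0, 0, 0], [-1.2, 0, 0, 0, 0, 0], [-1.5, 0, 0, 0, 0, 0], [-1.7, 0, 0, 0, 0, 0], [-1.9, 0, 0, 0, 0, 0], [-1.9, 0, 0, 0, 0, 0], [-1.9, 0, 0, 0, 0, 0], [-1.9, 0, 0, 0, 0, 0]]
  ]
}}

```text
t: 11.02
tool_pos: [0.5839, -0.1247, 0.0783]
orientation: [-0.0, 0.702, 0.712, 0.001]
force: [-4.2, 5.6, 8.5]
opening: 0.0217
grip_force: 59.0
```

Run:
```python
from h import *
s,im=snap("scene","s5.png"); s,im2=snap("top","t5.png"); s,w=snap("wrist","w5.png"); print(s["t"],s["tool_pos"],s["force"],s["grip_force"])
a=cv2.resize(im[200:400,50:330],(800,571),interpolation=cv2.INTER_CUBIC)
cv2.imwrite("pics/s5c.png",a[:,:,::-1])
c=cam("scene"); print("pad if out",proj(c,[.585,s["tool_pos"][1]-.088,.054]))
```

```text
11.1167 [ 0.58392754 -0.12467942  0.07825662] [-4.3847641   5.52325228  8.83318921] 58.96770358085632
pad if out [138.67947016 298.37807605]
```

View pics/s5c.png

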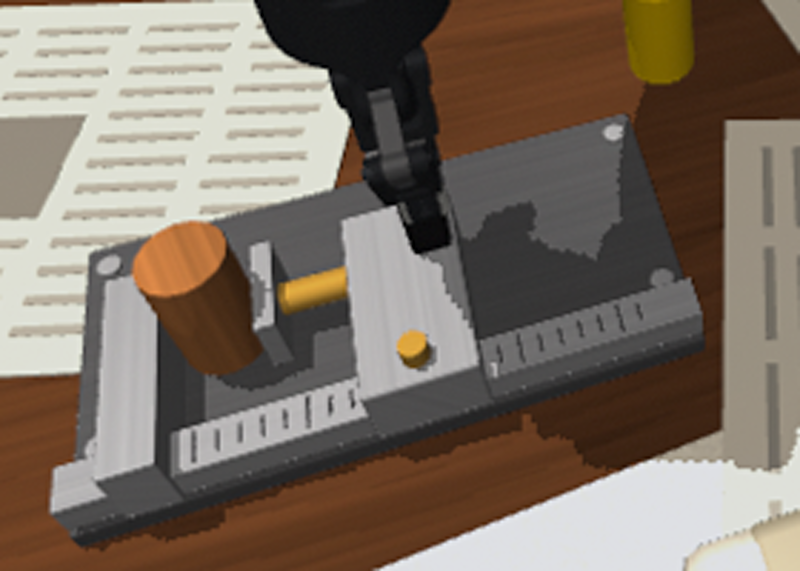

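The scene crop shows the blank upright by the fixed jaw, with the pad (crop (265,290)) touching it and not yet pushed in. Another 13.5 mm should give half travel.

{"fn": "jog_arm", "kwargs": {
  "targets": [
    [[-0.2, 0, 0, 0, 0, 0], [-0.4, 0, 0, 0, 0, 0], [-0.6, 0, 0, 0, 0, 0], [-0.8, 0, 0, 0, 0, 0], [-1, 0, 0, 0, 0, 0], [-1.2, 0, 0, 0, 0, 0], [-1.35, 0, 0, 0, 0, 0], [-1.35, 0, 0, 0, 0, 0], [-1.35, 0, 0, 0, 0, 0], [-1.35, 0, 0, 0, 0, 0]]
  ]
}}

```text
t: 12.0
tool_pos: [0.5842, -0.1376, 0.0783]
orientation: [-0.001, 0.702, 0.712, 0.001]
force: [-5.3, 7.9, 9.0]
opening: 0.0217
grip_force: 59.1
```

Run:
```python
from h import *
s,im=snap("scene","s6.png"); print(s["t"],s["tool_pos"],s["force"],s["grip_force"])
a=cv2.imread("pics/s5.png")[225:360,60:240]; b=im[225:360,60:240,::-1]
cv2.imwrite("pics/cmp.png",cv2.resize(np.vstack([a,b]),(400,600),interpolation=cv2.INTER_CUBIC) if 0 else cv2.resize(np.hstack([a,b]),(800,300),interpolation=cv2.INTER_CUBIC))
```

```text
12.0 [ 0.58415665 -0.13758714  0.07825038] [-5.32256626  7.94700085  8.95324252] 59.054251313209534
```

View pics/cmp.png

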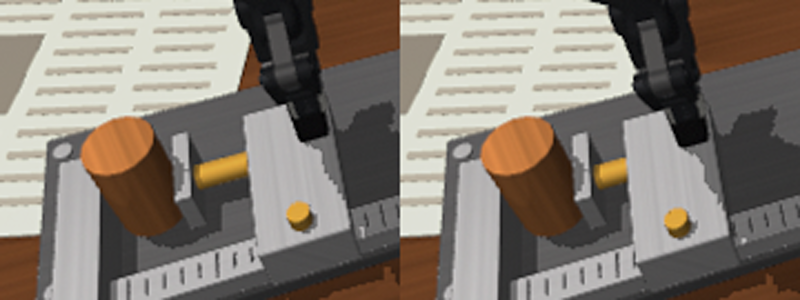

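The blank and pad stayed put (carriage edge 245→223, blank 82→81), so the pad is in by about 12 mm. I'll add a little more, release and retreat.

{"fn": "jog_arm", "kwargs": {
  "targets": [
    [[-0.1, 0, 0, 0, 0, 0], [-0.1, 0, 0, 0, 0, 0], [-0.1, 0, 0, 0, 0, 0], [-0.1, 0, 0, 0, 0, 0]]
  ]
}}

```text
t: 12.38
tool_pos: [0.5841, -0.1383, 0.0782]
orientation: [-0.001, 0.702, 0.713, 0.001]
force: [-4.2, 9.9, 9.6]
opening: 0.0214
grip_force: 59.1
```

{"fn": "jog_arm", "kwargs": {
  "targets": [
    [[0, 0, 0, 0, 0, 0], [0, 0, 0, 0, 0, 0], [0, 0, 0, 0, 0, 0], [0, 0, 0, 0, 0, 0], [0, 0, 0, 0, 0, 0], [0, 0, 0, 0, 0, 0]]
  ],
  "fingers": 0.6
}}

```text
t: 12.88
tool_pos: [0.5845, -0.1404, 0.0769]
orientation: [0.0, 0.702, 0.712, -0.0]
force: [0.1, 0.3, 0.9]
opening: 0.0515
grip_force: 0.0
```

{"fn": "jog_arm", "kwargs": {
  "targets": [
    [[0, 0, -1, 0, 0, 0], [0, 0, -3, 0, 0, 0], [0, 0, -6, 0, 0, 0], [0, 0, -9, 0, 0, 0], [0, 0, -12, 0, 0, 0], [0, 0, -12, 0, 0, 0], [3, 0, -12, 0, 0, 0], [6, 0, -12, 0, 0, 0], [8, 0, -12, 0, 0, 0], [8, 0, -12, 0, 0, 0], [8, 0, -12, 0, 0, 0]]
  ]
}}

```text
t: 13.8
tool_pos: [0.5834, -0.0594, 0.1976]
orientation: [0.0, 0.701, 0.713, 0.0]
force: [0.2, -0.2, -0.0]
opening: 0.0511
grip_force: 0.0
```

Run:
```python
from h import *
s,im=snap("scene","s7.png"); s,t=snap("top","t7.png"); print(s["t"],s["tool_pos"],s["force"],s["grip_force"])
a=im[225:360,60:240,::-1]; b=t[125:215,340:500,::-1]
cv2.imwrite("pics/fin.png",np.hstack([cv2.resize(a,(400,300),interpolation=cv2.INTER_CUBIC),cv2.resize(b,(400,300),interpolation=cv2.INTER_CUBIC)]))
```

```text
13.85 [ 0.58348804 -0.06021585  0.19737243] [ 0.43973383 -0.05235566  0.62565098] 0.0
```

View pics/fin.png

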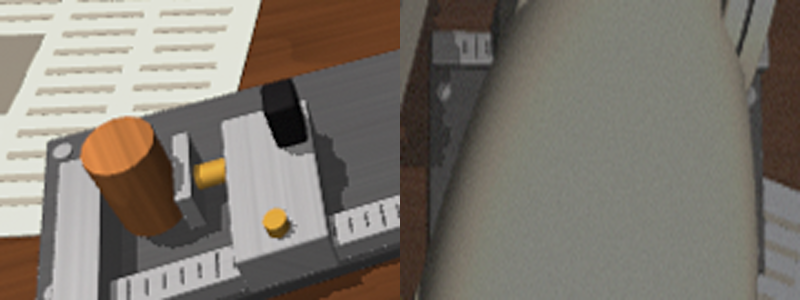

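The blank is upright and held. The pad's stem has shortened from about 53 to 30 px, or about 13 mm, which is half its travel, and the robot is clear.

```bash
python3 -c "
from station import arm; print(arm.finish_job())"
```

```text
the job is handed in; nothing more can be done
None
```

The thick round blank stands upright on the bed, clamped against the fixed jaw with the sprung pad pushed in about 12–13 mm of its 26 mm (estimated from the images and force readings); the arm is clear, and I handed the job in at about 14 s.

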